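# Raise the jack to the microscope nose and lock it

### The arm

A 6-joint arm with a two-finger parallel gripper is mounted at the origin on the work surface. World frame = base frame: x ahead of the robot, y to its left, z up, the work surface at z = 0. Lengths are in m, angles in rad, forces in N, time in s.
With the tool pointing down it reaches from about 0.275 to 0.875 m from the base axis. Payload 12.5 kg.
Tool frame: the origin (TCP) lies on the centre line of the jaws, within the pads' length; the fingertips stand 8 mm ahead of it and the grasp point (between the pads) lies 11 mm behind it (ctrl.tips_ahead is the distance from the TCP to the fingertips, in m); z points along the fingers, y is the line along which they close (so a half turn about z gives the same grasp; the last joint's range is limited). The gripper opens to 85 mm and grips with 20 to 120 N. Pads are 22 mm wide; open, the fingers measure 114 mm over their backs; the gripper's body (76 mm by 85 mm) begins 54 mm behind the grasp point. The pads swing forward as they close: fully open they stand 13 mm farther back than shut.
Start: joints at [1.022, 0.351, 1.652, -0, 1.139, -0.085], TCP at [0.246, 0.492, 0.208] pointing down, gripper open.
Joint ranges: [-2.75, 2.75], [-0.79, 2.1], [0.01, 2.65], [-1.57, 4.71], [0.07, 3.14], [-2.87, 2.87]. Speed limits (rad/s): [2.22, 2.22, 2.79, 3.14, 3.14, 3.14].

### API

Orientations are given as a 3x3 rotation matrix whose columns are the frame's x, y, z axes.
In Python, from cell import ctrl gives the robot as it stands. The module is installed in compiled form; this text tells all that it offers.
- The arm moves only by the tool step_arm, never from a script. Its argument "commands" is a list of rows, each an object of numbers: "x", "y", "z": the shift along the tool's x, y, z normalised to -1 to 1, where 1 is 0.02 m; "wx", "wy", "wz": the turn, a rotation vector about the tool's x, y, z normalised to -1 to 1, where 1 is 0.08 rad. A call has 1 to 20 rows; each row shifts and turns the commanded pose from where the row before left it, along the tool's axes as they then stand; what a row does not reach is not made up. A row lasts 1/12 s, in which the tool goes at most 41.7 mm and 7.16 degrees, less where a joint would pass 70% of its speed; a pose out of reach is approached as far as the arm can. A call with a number of a shift or a turn outside -1 to 1 is refused whole. A call with a gripper value outside its range is refused whole. "grip" is the opening in per cent of the stroke, from 0 (shut) to 100 (fully open), set as the call begins (left out, the last holds). The fingers move at their own pace and stop on an object; "grip_force" is the grip in N (left out, the last holds). Time passes only in rows, so rows that do not move let the fingers close. It gives the time, the measured TCP pose, the force, the opening and the grip force at its end, in the units of the state.
- ctrl.state(): the state, without advancing time (a new reading comes with each control period).
- ctrl.camera(name): name is "scene" or "top" or "wrist"; returns a dict with "color" (400x640x3 uint8, red, green, blue), "fovy" (degrees; the focal length in pixels is half the picture's height over the tangent of half this angle, whatever the lens; pixels are square), "cx", "cy" (the principal point, pixels), "dist" ([k1, k2, p1, p2, k3] as OpenCV has them; the pictures are not rectified), "extrinsics" (4x4, takes a point from camera to world coordinates); the wrist camera has in their place "hand_eye" (4x4, takes a point from camera to tool coordinates, whose origin is the TCP and whose axes are the flange's). Camera axes: x right, y down, z forward; pixel columns grow to the right and rows downward; lengths in m; the calibration is good to about 2 mm. A picture is of the moment at which its call begins: read the wrist's pose just before it. There is no depth.
- ctrl.finish_job(): hands the job in; it is judged then, once.
The state is a dict: "time": time; "joint_positions": joint angles; "qd": joint speeds; "tau": joint torques, N m; "eef_pos": TCP position; "tcp_rot": TCP orientation; "ft_force": force on the tool from outside, world axes, zero at the start; "torque": the same for the moment, N m; "grip_width": finger opening in m; "finger_force": force on a finger pad.
Only numpy, scipy, OpenCV 4.12 (cv2) and the standard library are available. Lean on these libraries where they do the work, as an engineer would, in place of code of your own. Each camera call takes 0.05 s, during which the arm holds its last target. There are 200 camera calls.

### The job

Raise the specimen case to the microscope: turn the lab jack's leaning black knob clockwise until the case just touches the white spring nose above it, pushing the nose in by no more than about 3 mm and never hard. Then press the jack's red locking lever fully down, and leave everything else on the bench where it is, with the case standing on the platform.

Things in the scene. Friction and masses are not known exactly. Their poses are not given: they have to be found in the camera images.
- jack: Grey lab jack fixed to the bench. Origin: centre of its base (124 x 124 mm, 16 mm thick) on the bench; x points from its knob side (which faces the robot's right) to the microscope's column, y to its lever side (towards the robot), z up. A black gear housing 50 mm wide stands under the knob, its nearest face 37 mm below the knob's centre along the knob's axis.
- knob_centre (a point): Centre of the round ribbed black knob (45 mm diameter, 30 mm long), half-way along its axis, at (-115, 0, 80) mm in the jack's frame. This point's z axis is the knob's axis, pointing out of its free end: it leans 35 degrees from vertical, away from the platform (towards jack -x). Its x, y turn with the knob. It may be gripped at any angle about its axis.
- jack_knob (a joint): Turn of the knob in rad, 0 at the start, growing clockwise as seen looking onto its free end; clockwise raises the platform; stop at 5.2. It stays where it is left. Its friction is 0.19 N m either way; the case's weight adds at most 0.04. On meeting the nose the torque felt rises by about 0.12 N m, at a standstill too if stops are alike, then 0.02 N m per further 0.1 rad.
- platform_top (a point): Centre of the top face of the jack's aluminium platform (120 x 120 x 8 mm, on scissor arms; z up). 105 mm above the bench at the start; rises straight up, 10 mm per radian of the knob, at most 52 mm. Its front edge is 55 mm behind the knob's centre.
- case_centre (a point): Centre (half-way up) of the loose specimen case, 110 x 80 x 35 mm, blue base with a clear lid, 0.2 to 0.45 kg, standing on the platform, long side along jack x. Its lid is the face that meets the nose.
- scope: Off-white digital microscope, fixed. Origin: point on the bench straight below its nose, within 8 mm of the jack's centre; axes as the jack's within 3 degrees. Column (75 x 90 mm) centred 165 mm along its +x, beyond the jack from the knob, on a foot 130 x 200 x 40 mm; an arm over the jack spans heights 233 to 291 mm, 85 mm wide; the camera on top reaches 393 mm.
- lever_pivot (a point): Pivot of the red locking lever, at (-10, 78, 34) mm in the jack's frame; axes as the jack. The lever is a flat bar with a wider pad, 100 mm long from the pivot, swinging in the jack's y-z plane on the side towards the robot; its axis is jack x.
- lever_pad (a point): Centre of the lever's red end pad (24 x 32 mm, 13 mm thick), 84 mm from the pivot.
- lock_lever (a joint): Lever angle in rad: 0 = raised, pointing outwards (jack +y) and up at 50 degrees above level; grows as it is pressed down and outwards; stop at 0.80 = fully down, 4 degrees above level. It stays where it is left; about 0.15 N m moves it. Down counts from 0.72.
- reagent: Bystander: amber bottle, 60 mm diameter, 130 mm high, beyond the jack, beside the microscope's foot. Origin under its centre, as for all bystanders.
- dishes: Bystander: pair of stacked petri dishes, 90 mm diameter, 31 mm high, beyond the jack.
- beaker: Bystander: glass beaker, 72 mm diameter, 90 mm high, beyond the jack on the knob's side.
- slide_box: Bystander: flat blue slide box, 100 x 85 x 34 mm, at the left.
- stain_jar: Bystander: stain jar with red cap, 56 mm diameter, 90 mm high, on the robot's side of the microscope's foot.
- tip_box: Bystander: green pipette tip box with clear lid, 120 x 85 x 80 mm, at the right.
- film_box: Bystander: small yellow carton, 75 x 55 x 45 mm, at the near right.
- scope_arm (a point): Point under the microscope's arm, 235 mm above its origin, on the axis of the vertical steel tube (48 mm diameter) that hangs there. In the tube's end slides a flat white spring nose, 38 mm diameter. The tube's height is set anew each time and not measured: the nose hangs 16 to 38 mm over the case at the start. It yields from 12 N on, 1 mm per 2 N. Wanted: 1 to 20 N; never over 30 N.
Not all that is in view belongs to the job. What is shaped like the part that bears case_centre but orange is not meant.

How it is judged:
By the outcome, as a careful person would: the job done as asked, in the order asked, and still so for the second after the job is handed in, with the robot touching nothing.
It also fails if it takes over 67 s, if anything falls off the work surface, if the arm or the gripper's body presses on something with over 40 N, if the wrist force passes 120 N, or if a joint passes its speed limit or range.

## Working session

There is one attempt and no reset: what is moved stays moved. The work goes in short steps, Python scripts to look and compute and a tool call to move; the robot and the scene stay as the last step left them, time stands still between calls to the robot, and variables do not carry over. Pictures are saved under pics/ and viewed, at most 13 in all, crops included, and the job is handed in when it is done.

Besides the shell and the picture viewer there is one more tool, called after ">>>" as a command line: name --argument value ..., lists and objects as JSON in quotes. step_arm: Moves the arm, as the interface text tells. Scaled input: -1 to 1 covers 0.02 m each way for a shift and 0.08 rad each way for a turn. Its arguments: {"type":"object","properties":{"commands":{"type":"array"},"grip":{"type":"number"},"grip_force":{"type":"number"}},"required":["commands"]}

```bash
mkdir -p pics
cat > h.py <<'E'
import numpy as np, cv2, pickle
from cell import ctrl
def grab(n):
    s=ctrl.state(); c=ctrl.camera(n); 
    if n=='wrist':
        T=np.eye(4);T[:3,:3]=np.array(s['tcp_rot']).reshape(3,3);T[:3,3]=s['eef_pos'];c['extrinsics']=T@np.array(c['hand_eye'])
    pickle.dump(c,open(f'{n}.pkl','wb')); return c
def K(c):
    f=200/np.tan(np.radians(c['fovy'])/2); return np.array([[f,0,c['cx']],[0,f,c['cy']],[0,0,1.]])
def ray(c,uv):
    p=cv2.undistortPoints(np.array([[uv]],float),K(c),np.array(c['dist'],float)).ravel()
    E=np.array(c['extrinsics']); d=E[:3,:3]@np.array([*p,1]); return E[:3,3],d/np.linalg.norm(d)
def onz(c,uv,z):
    o,d=ray(c,uv); return o+d*(z-o[2])/d[2]
def proj(c,P):
    E=np.linalg.inv(np.array(c['extrinsics'])); r=cv2.Rodrigues(E[:3,:3])[0]
    return cv2.projectPoints(np.array(P,float).reshape(-1,1,3),r,E[:3,3],K(c),np.array(c['dist'],float))[0].reshape(-1,2)
def tri(rs):
    A=sum(np.eye(3)-np.outer(d,d) for o,d in rs); b=sum((np.eye(3)-np.outer(d,d))@o for o,d in rs); return np.linalg.solve(A,b)
E
python3 - <<'E'
from h import *
for n in('scene','top'):
    c=grab(n); cv2.imwrite(f'pics/{n}0.png',c['color'][:,:,::-1]); print(n,c['fovy'],np.round(c['extrinsics'],3))
s=ctrl.state();print(s['time'],s['tcp_rot'],s['ft_force'],ctrl.tips_ahead)
E
```

```text
scene 55.597879276221136 [[-0.712  0.627 -0.315  0.883]
 [ 0.702  0.636 -0.32   0.369]
 [-0.    -0.449 -0.894  1.167]
 [ 0.     0.     0.     1.   ]]
top 43.45158511593945 [[ 0.025 -0.991  0.129  0.326]
 [-1.    -0.027 -0.011  0.005]
 [ 0.015 -0.129 -0.992  1.616]
 [ 0.     0.     0.     1.   ]]
0.1 [[-8.94349987e-01  4.47367615e-01 -5.63288603e-04]
 [ 4.47367964e-01  8.94349467e-01 -9.67096105e-04]
 [ 7.11293843e-05 -1.11691966e-03 -9.99999374e-01]] [-0.55260136  0.27841965  0.33976261] 0.008
```

View pics/scene0.png

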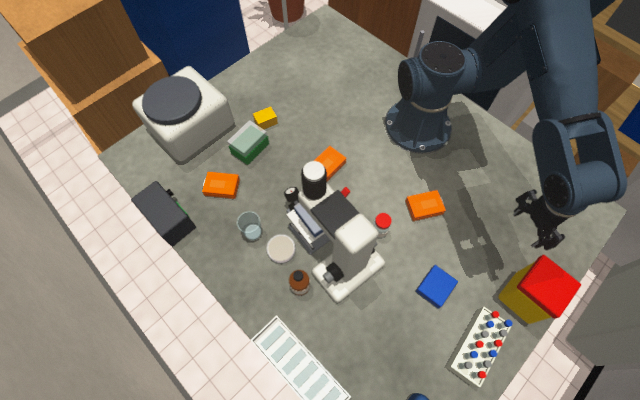

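View pics/top0.png

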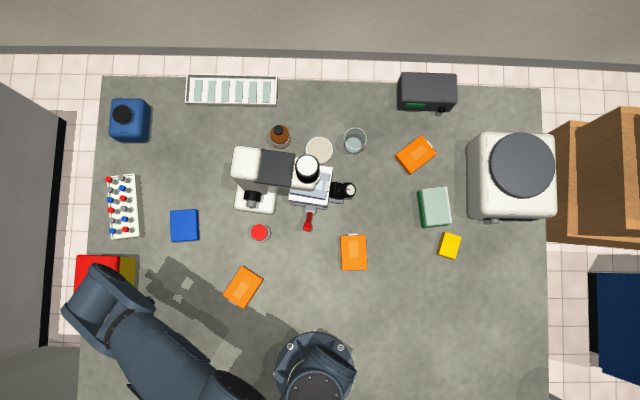

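Scene: the robot is at the top and the microscope at (340,220), with the jack knob at about (292,195). Top view: the jack is at about (310,187), knob (348,190), red lever pad (308,224), and the orange boxes are decoys. I'll zoom in on both for a first estimate.

Run:
```python
from h import *
t=pickle.load(open('top.pkl','rb'));s=pickle.load(open('scene.pkl','rb'))
a=cv2.resize(t['color'][140:240,270:370],(400,400),interpolation=2)
b=cv2.resize(s['color'][160:260,270:370],(400,400),interpolation=2)
cv2.imwrite('pics/crop.png',np.hstack([a,b])[:,:,::-1])
print('knob',onz(t,(347,190),.09)); print('pad',onz(t,(308,224),.1)); 
print('knob tri',tri([ray(t,(347,190)),ray(s,(291,195))]))
for n,u,z in(('jar',(261,233),.09),('film',(450,245),.045),('tip',(435,207),.08),('orange',(354,252),.04),('beaker',(355,140),.09)): print(n,onz(t,u,z))
```

```text
knob [ 0.56204596 -0.08431209  0.09      ]
pad [0.45315211 0.03240116 0.1       ]
knob tri [ 0.56662184 -0.08738883  0.07097485]
jar [0.42270056 0.17461516 0.09      ]
film [ 0.40298615 -0.41517909  0.045     ]
tip [ 0.51789824 -0.35936393  0.08      ]
orange [ 0.37407744 -0.11299913  0.04      ]
beaker [ 0.72068193 -0.10636101  0.09      ]
```

View pics/crop.png

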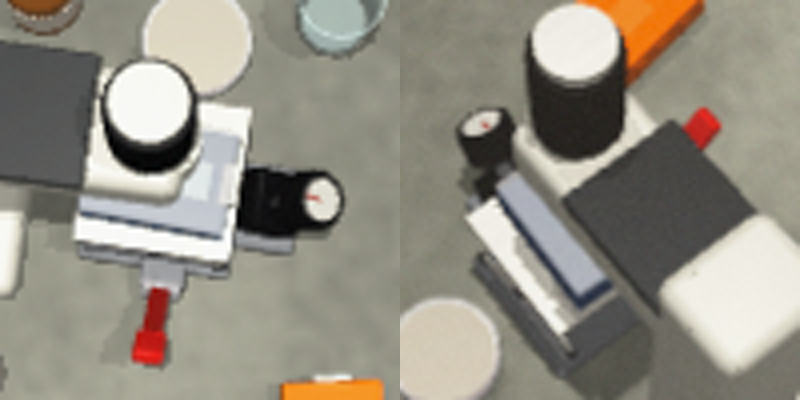

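Crop left (top camera): the knob's white cap with its pointer is at (322,198), the lever pad at (149,347), the platform's right edge runs from (250,108) to (230,272), and its near edge from (77,243). Crop right (scene): the cap is at (87,126). I'll triangulate, then plan a wrist view.

```bash
cat >> h.py <<'E'
def mats(yaw):
    x=np.array([np.cos(yaw),np.sin(yaw),0]);return np.array([x,[-x[1],x[0],0],[0,0,1]]).T
E
python3 - <<'E'
from h import *
t=pickle.load(open('top.pkl','rb'));s=pickle.load(open('scene.pkl','rb'))
tp=lambda x,y:(270+(x+.5)/4-.5,140+(y+.5)/4-.5)
sp=lambda x,y:(270+(x+.5)/4-.5,160+(y+.5)/4-.5)
cap=tri([ray(t,tp(322,198)),ray(s,sp(87,126))]);print('cap',cap)
P=[onz(t,tp(*u),.105)for u in((250,108),(232,268),(77,243))];print(P)
e=P[0]-P[1];print('edge len',np.linalg.norm(e),'yaw from edge',np.degrees(np.arctan2(e[1],e[0])));e=P[2]-P[1];print(np.linalg.norm(e),np.degrees(np.arctan2(e[1],e[0])))
print('pad tri',tri([ray(t,tp(151,340)),ray(s,sp(305,128))]))
E
```

```text
cap [ 0.56408683 -0.09262515  0.08920179]
[array([ 0.63093781, -0.03643546,  0.105     ]), array([ 0.50712234, -0.02562328,  0.105     ]), array([0.52303251, 0.09241703, 0.105     ])]
edge len 0.1242866654902497 yaw from edge -4.990691230044804
0.11910771313319753 82.32359756993516
pad tri [0.44928336 0.03601107 0.10757726]
```

>>> step_arm --commands '[{"z":-1},{"z":-1},{"x":-0.78,"y":-0.93,"z":-0.2},{"x":-0.78,"y":-0.93,"z":-0.2},{"x":-0.78,"y":-0.93,"z":-0.2},{"x":-0.78,"y":-0.93,"z":-0.2},{"x":-0.78,"y":-0.93,"z":-0.2},{"x":-0.78,"y":-0.93,"z":-0.2},{"x":-0.78,"y":-0.93,"z":-0.2},{"x":-0.78,"y":-0.93,"z":-0.2},{"x":-0.78,"y":-0.93,"z":-0.2},{"x":-0.78,"y":-0.93,"z":-0.2},{"x":-0.78,"y":-0.93,"z":-0.2},{"x":-0.78,"y":-0.93,"z":-0.2},{"x":-0.78,"y":-0.93,"z":-0.2},{"x":-0.78,"y":-0.93,"z":-0.2},{"x":-0.78,"y":-0.93,"z":-0.2},{"x":-0.78,"y":-0.93,"z":-0.2},{"x":-0.78,"y":-0.93,"z":-0.2},{"x":-0.78,"y":-0.93,"z":-0.2}]' --grip 78

```text
$.commands[0]: bad value
```

>>> step_arm --commands '[{"x":-0.78,"y":-0.93},{"x":-0.78,"y":-0.93},{"x":-0.78,"y":-0.93},{"x":-0.78,"y":-0.93},{"x":-0.78,"y":-0.93},{"x":-0.78,"y":-0.93},{"x":-0.78,"y":-0.93},{"x":-0.78,"y":-0.93},{"x":-0.78,"y":-0.93},{"x":-0.78,"y":-0.93},{}]'

```text
$.commands[0]: bad value
```

Run:
```python
from h import *
s=ctrl.state();R=np.array(s['tcp_rot']).reshape(3,3);p=np.array(s['eef_pos']);print(s['time'],np.round(s['joint_positions'],2),p,np.round(R,3))
xj=mats(np.radians(84))[:,0];a=-np.sin(.6109)*xj+np.cos(.6109)*np.array([0,0,1])
c=np.cross(R[:,2],-a);ang=np.arctan2(np.linalg.norm(c),R[:,2]@-a);print('rot tool',R.T@(c/np.linalg.norm(c)*ang)/.08)
```

```text
0.1 [ 1.02  0.35  1.65 -0.    1.14 -0.08] [0.24585304 0.49161891 0.20799017] [[-0.894  0.447 -0.001]
 [ 0.447  0.894 -0.001]
 [ 0.    -0.001 -1.   ]]
rot tool [-7.16286327  2.68342117  0.        ]
```

>>> step_arm --commands '[{"x":0,"y":0,"z":-1,"wx":0,"wy":0,"wz":0},{"x":0,"y":0,"z":-1,"wx":0,"wy":0,"wz":0},{"x":-0.78,"y":-0.93,"z":-0.2,"wx":0,"wy":0,"wz":0},{"x":-0.78,"y":-0.93,"z":-0.2,"wx":0,"wy":0,"wz":0},{"x":-0.78,"y":-0.93,"z":-0.2,"wx":0,"wy":0,"wz":0},{"x":-0.78,"y":-0.93,"z":-0.2,"wx":0,"wy":0,"wz":0},{"x":-0.78,"y":-0.93,"z":-0.2,"wx":0,"wy":0,"wz":0},{"x":-0.78,"y":-0.93,"z":-0.2,"wx":0,"wy":0,"wz":0},{"x":-0.78,"y":-0.93,"z":-0.2,"wx":0,"wy":0,"wz":0},{"x":-0.78,"y":-0.93,"z":-0.2,"wx":0,"wy":0,"wz":0},{"x":-0.78,"y":-0.93,"z":-0.2,"wx":0,"wy":0,"wz":0},{"x":-0.78,"y":-0.93,"z":-0.2,"wx":0,"wy":0,"wz":0},{"x":-0.78,"y":-0.93,"z":-0.2,"wx":0,"wy":0,"wz":0},{"x":-0.78,"y":-0.93,"z":-0.2,"wx":0,"wy":0,"wz":0},{"x":-0.78,"y":-0.93,"z":-0.2,"wx":0,"wy":0,"wz":0},{"x":-0.78,"y":-0.93,"z":-0.2,"wx":0,"wy":0,"wz":0},{"x":-0.78,"y":-0.93,"z":-0.2,"wx":0,"wy":0,"wz":0},{"x":-0.78,"y":-0.93,"z":-0.2,"wx":0,"wy":0,"wz":0}]' --grip 78

```text
time: 1.6
eef_pos: [0.336, 0.1129, 0.3126]
tcp_rot: [[-0.894, 0.447, -0.0], [0.447, 0.894, -0.0], [0.0, -0.0, -1.0]]
ft_force: [0.4, 0.2, 0.5]
grip_width: 0.0669
finger_force: 0.0
```

>>> step_arm --commands '[{"x":-0.78,"y":-0.93,"z":0,"wx":0,"wy":0,"wz":0},{"x":-0.78,"y":-0.93,"z":0,"wx":0,"wy":0,"wz":0},{"x":-0.78,"y":-0.93,"z":0,"wx":0,"wy":0,"wz":0},{"x":-0.78,"y":-0.93,"z":0,"wx":0,"wy":0,"wz":0},{"x":-0.78,"y":-0.93,"z":0,"wx":0,"wy":0,"wz":0},{"x":-0.78,"y":-0.93,"z":0,"wx":0,"wy":0,"wz":0},{"x":-0.78,"y":-0.93,"z":0,"wx":0,"wy":0,"wz":0},{"x":-0.78,"y":-0.93,"z":0,"wx":0,"wy":0,"wz":0},{"x":-0.78,"y":-0.93,"z":0,"wx":0,"wy":0,"wz":0},{"x":-0.78,"y":-0.93,"z":0,"wx":0,"wy":0,"wz":0},{"x":-0.78,"y":-0.93,"z":0,"wx":0,"wy":0,"wz":0},{"x":-0.78,"y":-0.93,"z":0,"wx":0,"wy":0,"wz":0},{"x":0,"y":0,"z":0,"wx":0,"wy":0,"wz":0}]'

```text
time: 2.68
eef_pos: [0.4041, -0.1722, 0.312]
tcp_rot: [[-0.893, 0.449, -0.001], [0.449, 0.893, -0.0], [0.0, -0.001, -1.0]]
ft_force: [-0.3, 0.3, -0.2]
grip_width: 0.0669
finger_force: 0.0
```

>>> step_arm --commands '[{"x":0,"y":0,"z":0,"wx":-0.9,"wy":0.33,"wz":0},{"x":0,"y":0,"z":0,"wx":-0.9,"wy":0.33,"wz":0},{"x":0,"y":0,"z":0,"wx":-0.9,"wy":0.33,"wz":0},{"x":0,"y":0,"z":0,"wx":-0.9,"wy":0.33,"wz":0},{"x":0,"y":0,"z":0,"wx":-0.9,"wy":0.33,"wz":0},{"x":0,"y":0,"z":0,"wx":-0.9,"wy":0.33,"wz":0},{"x":0,"y":0,"z":0,"wx":-0.9,"wy":0.33,"wz":0},{"x":0,"y":0,"z":0,"wx":-0.9,"wy":0.33,"wz":0},{"x":0,"y":0,"z":0,"wx":0,"wy":0,"wz":0}]'

```text
time: 3.43
eef_pos: [0.4032, -0.1696, 0.3112]
tcp_rot: [[-0.9, 0.431, 0.064], [0.385, 0.72, 0.577], [0.202, 0.544, -0.814]]
ft_force: [0.4, -0.1, -0.6]
grip_width: 0.0666
finger_force: 0.0
```

```bash
cat >> h.py <<'E'
def st():
    s=ctrl.state();R=np.array(s['tcp_rot']).reshape(3,3);p=np.array(s['eef_pos']);return s,R,p
E
python3 - <<'E'
from h import *
s,R,p=st();print(s['time'],np.round(s['joint_positions'],2),p,np.round(R,3))
d=np.array([.556,-.17,.20])-p;print('to standoff',R.T@d/.02)
c=grab('wrist');print(np.round(c['hand_eye'],3),c['fovy'])
E
```

```text
3.4333 [-0.81  0.23  1.69  0.46  1.64 -1.98] [ 0.40319437 -0.16963261  0.31117857] [[-0.9    0.431  0.064]
 [ 0.385  0.72   0.577]
 [ 0.202  0.544 -0.814]]
to standoff [-8.01085197  0.25321959  5.00380416]
[[ 0.001 -0.959 -0.283  0.072]
 [ 1.     0.001  0.    -0.001]
 [-0.    -0.283  0.959 -0.166]
 [ 0.     0.     0.     1.   ]] 61.94346950199008
```

>>> step_arm --commands '[{"x":-1,"y":0,"z":0.6,"wx":0,"wy":0,"wz":0},{"x":-1,"y":0,"z":0.6,"wx":0,"wy":0,"wz":0},{"x":-1,"y":0,"z":0.6,"wx":0,"wy":0,"wz":0},{"x":-1,"y":0,"z":0.6,"wx":0,"wy":0,"wz":0},{"x":-1,"y":0,"z":0.6,"wx":0,"wy":0,"wz":0},{"x":-1,"y":0,"z":0.6,"wx":0,"wy":0,"wz":0},{"x":-1,"y":0,"z":0.6,"wx":0,"wy":0,"wz":0},{"x":-1,"y":0,"z":0.6,"wx":0,"wy":0,"wz":0},{"x":0,"y":0,"z":0,"wx":0,"wy":0,"wz":0},{"x":0,"y":0,"z":0,"wx":0,"wy":0,"wz":0}]'

```text
time: 4.32
eef_pos: [0.5543, -0.1749, 0.202]
tcp_rot: [[-0.902, 0.427, 0.063], [0.384, 0.726, 0.571], [0.199, 0.539, -0.818]]
ft_force: [-0.2, 0.2, -0.1]
grip_width: 0.0669
finger_force: 0.0
```

Run:
```python
from h import *
s,R,p=st();print(s['time'],np.round(s['joint_positions'],2),p)
c=grab('wrist');cv2.imwrite('pics/w1.png',c['color'][:,:,::-1]); pickle.dump(c,open('w1.pkl','wb'))
print(proj(c,[[.564,-.0926,.0892],[.565,-.084,.077]]))
```

```text
4.3167 [-0.64  0.56  1.47  0.52  1.46 -1.9 ] [ 0.55431612 -0.17491435  0.20196025]
[[324.25910978 178.08388497]
 [324.16768166 174.64454473]]
```

View pics/w1.png

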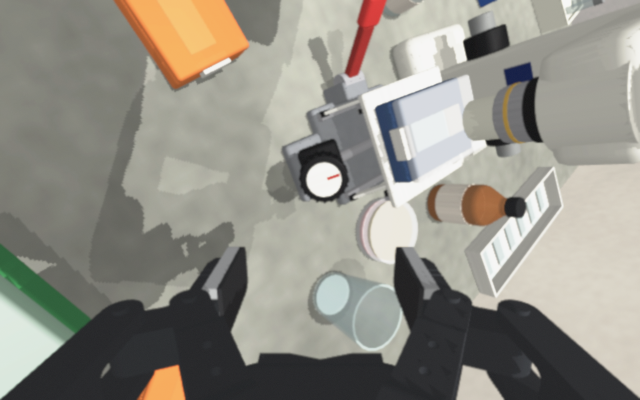

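Wrist view: the knob's white cap is at (324,181), 3 px from the prediction. The platform's front edge runs (360,93)–(392,205), the lever is at (370,15), and the case is under the nose tube at (500,110). I'll refine the knob position and yaw.

Run:
```python
from h import *
c=pickle.load(open('w1.pkl','rb'));t=pickle.load(open('top.pkl','rb'));s=pickle.load(open('scene.pkl','rb'))
def cap(c,x,y,r,th):
    g=c['color'].min(2);m=np.zeros_like(g);m[y-r:y+r,x-r:x+r]=(g[y-r:y+r,x-r:x+r]>th)
    n,l,S,C=cv2.connectedComponentsWithStats(m)
    k=min(range(1,n),key=lambda i:np.hypot(*(C[i]-[x,y])) if S[i,4]>8 else 99)
    ct=cv2.findContours((l==k).astype(np.uint8),0,1)[0][0];return cv2.minEnclosingCircle(ct),C[k],S[k]
w=cap(c,324,181,28,150);tt=cap(t,350,189,6,150);ss=cap(s,291,191,6,150);print(w,tt,ss)
rs=[ray(q,u) for q,u in((c,w[0][0]),(t,tt[0][0]),(s,ss[0][0]))]
X=tri(rs);print('cap',X,[np.linalg.norm(np.cross(X-o,d)) for o,d in rs], 'w/t',tri(rs[:2]))
P=[onz(c,u,.105) for u in((360,93),(392,205))];e=P[1]-P[0];print(P,np.linalg.norm(e),np.degrees(np.arctan2(-e[0],e[1]))+0, np.degrees(np.arctan2(e[1],e[0])))
```

```text
(((323.5596618652344, 179.41152954101562), 17.63148307800293), array([323.37221633, 179.31495228]), array([306, 162,  36,  35, 943], dtype=int32)) (((350.5, 189.5), 4.743516445159912), array([350.3220339 , 189.66101695]), array([347, 185,   8,  10,  59], dtype=int32)) (((289.5, 190.0), 4.031229019165039), array([289.48387097, 190.38709677]), array([286, 188,   8,   6,  31], dtype=int32))
cap [ 0.56430049 -0.09585978  0.09206015] [np.float64(0.0006473177457131568), np.float64(0.0011621981465909064), np.float64(0.0017727026949730176)] w/t [ 0.56386323 -0.09502884  0.09121418]
[array([ 0.51021895, -0.02651253,  0.105     ]), array([ 0.62435501, -0.04377606,  0.105     ])] 0.11543426651861721 -98.6010178694583 -8.601017869458289
```

```bash
cat >> h.py <<'E'
xj=mats(np.radians(83.5))[:,0];a=-np.sin(.6109)*xj+np.cos(.6109)*np.array([0,0,1])
Kc=np.array([.5642,-.0955,.0923])-.015*a; J=Kc+.115*xj-[0,0,.08]
E
python3 - <<'E'
from h import *
s,R,p=st();print(Kc,J,a)
for off in(.07,.010): 
    T=Kc-.0*a+(off-.02 if off<.05 else off)*a
    print(off,R.T@(Kc+(off if off>.05 else -.010)*a-p)/.02)
c=np.cross(R[:,2],-a);print('rot',R.T@c/.08)
E
```

```text
[ 0.56517401 -0.08695123  0.08001302] [5.78192378e-01 2.73095288e-02 1.30184213e-05] [-0.06493392 -0.5699177   0.81913211]
0.07 [-0.01248987  0.13635986  4.07846503]
0.01 [-0.01909725  0.13379087  8.07845874]
rot [ 8.02808367e-03 -2.06480562e-02 -1.89735380e-17]
```

>>> step_arm --commands '[{"x":0,"y":0.13,"z":1,"wx":0,"wy":0,"wz":0},{"x":0,"y":0,"z":1,"wx":0,"wy":0,"wz":0},{"x":0,"y":0,"z":1,"wx":0,"wy":0,"wz":0},{"x":0,"y":0,"z":1,"wx":0,"wy":0,"wz":0},{"x":0,"y":0,"z":0.8,"wx":0,"wy":0,"wz":0},{"x":0,"y":0,"z":0.8,"wx":0,"wy":0,"wz":0},{"x":0,"y":0,"z":0.8,"wx":0,"wy":0,"wz":0},{"x":0,"y":0,"z":0.8,"wx":0,"wy":0,"wz":0},{"x":0,"y":0,"z":0.8,"wx":0,"wy":0,"wz":0},{"x":0,"y":0,"z":0,"wx":0,"wy":0,"wz":0},{"x":0,"y":0,"z":0,"wx":0,"wy":0,"wz":0}]'

```text
time: 5.28
eef_pos: [0.5653, -0.0825, 0.0738]
tcp_rot: [[-0.902, 0.428, 0.064], [0.385, 0.725, 0.572], [0.198, 0.54, -0.818]]
ft_force: [0.1, 1.6, -0.8]
grip_width: 0.0665
finger_force: 0.0
```

Run:
```python
from h import *
s,R,p=st();print(s['time'],np.round(s['joint_positions'],2),R.T@(p-Kc),R.T@np.array(s['ft_force']),R.T@np.array(s['torque']))
c=grab('wrist');cv2.imwrite('pics/w2.png',c['color'][:,:,::-1])
```

```text
5.2833 [-0.5   0.68  1.64  0.62  1.16 -1.96] [ 3.27968129e-04 -5.76953941e-05  7.66836091e-03] [0.31918654 0.76789442 1.61689898] [ 0.28294937 -0.08417278  0.03815539]
```

View pics/w2.png

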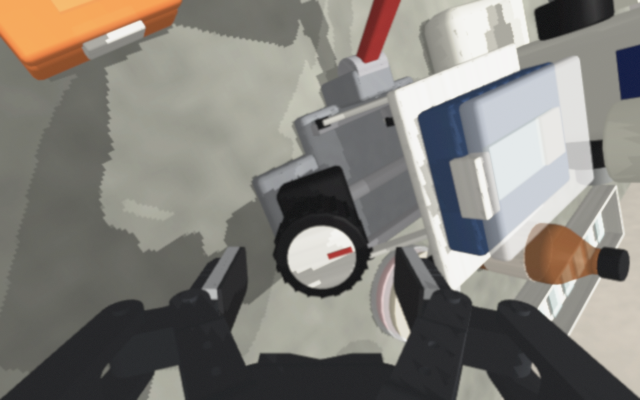

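Wrist view: the cap is at (322,257) between the fingertips at (240,250) and (398,250), so it is nearly centred. I'll check the residual against the calibration.

Run:
```python
from h import *
c=pickle.load(open('wrist.pkl','rb'));g=c['color'].min(2);m=np.zeros_like(g);m[210:300,275:370]=g[210:300,275:370]>150
n,l,S,C=cv2.connectedComponentsWithStats(m);k=1+S[1:,4].argmax();ct=cv2.findContours((l==k).astype(np.uint8),0,1)[0][0]
(u,v),r=cv2.minEnclosingCircle(cv2.convexHull(ct));print(u,v,r,S[k],proj(c,[Kc+.015*a]))
o,d=ray(c,(u,v));cap=Kc+.015*a;t=((cap-o)@a)/(d@a);X=o+t*d;_,R,p=st();print('err tool mm',R.T@(X-cap)*1e3)
```

```text
321.0 255.5 33.84164047241211 [ 288  226   67   61 3083] [[322.06096518 257.78173469]]
err tool mm [ 1.19098354e+00 -5.05514679e-01 -7.64245220e-04]
```

>>> step_arm --commands '[{"x":0.04,"y":0,"z":0.1,"wx":0,"wy":0,"wz":0},{"x":0,"y":0,"z":0,"wx":0,"wy":0,"wz":0},{"x":0,"y":0,"z":0,"wx":0,"wy":0,"wz":0},{"x":0,"y":0,"z":0,"wx":0,"wy":0,"wz":0},{"x":0,"y":0,"z":0,"wx":0,"wy":0,"wz":0},{"x":0,"y":0,"z":0,"wx":0,"wy":0,"wz":0},{"x":0,"y":0,"z":0,"wx":0,"wy":0,"wz":0},{"x":0,"y":0,"z":0,"wx":0,"wy":0,"wz":0}]' --grip 0 --grip_force 50

```text
time: 6.0
eef_pos: [0.5662, -0.0827, 0.073]
tcp_rot: [[-0.902, 0.427, 0.068], [0.387, 0.725, 0.57], [0.194, 0.541, -0.819]]
ft_force: [-0.5, -5.2, 9.5]
grip_width: 0.0003
finger_force: 5.8
```

```bash
cat >> h.py <<'E'
def rep():
    s,R,p=st();print(round(s['time'],2),'q6 %.3f'%s['joint_positions'][5],'pos err mm',np.round(R.T@(p-Kc)*1e3,2),'F',np.round(R.T@np.array(s['ft_force']),2),'M',np.round(R.T@np.array(s['torque']),3),'w',s['grip_width'],s['finger_force']); 
    v=R[:,0]; e1=np.cross([0,0,1],a);e1/=np.linalg.norm(e1);e2=np.cross(a,e1);print('spin %.3f'%np.arctan2(-(v@e2),v@e1),'tilt err',np.degrees(np.arccos(min(1,-R[:,2]@a))))
E
python3 -c "from h import *;rep()"
```

```text
6.0 q6 -1.964 pos err mm [-0.61 -0.26  8.27] F [  0.32   1.13 -10.79] M [ 0.266 -0.082  0.037] w 0.00029707030749018693 5.766755925142206
spin -2.792 tilt err 0.1887530710789846
```

Run:
```python
from h import *
w=grab('wrist')['color'];pickle.dump(0,open('x','wb'));s=grab('scene')
b=cv2.resize(s['color'][150:250,250:350],(400,400),interpolation=2)
cv2.imwrite('pics/w3.png',np.hstack([w[:,140:540],b])[:,:,::-1]); rep()
```

```text
6.1 q6 -1.964 pos err mm [-0.6  -0.26  8.27] F [ -0.2   -0.58 -12.17] M [ 0.226 -0.173  0.063] w 0.00015040967059553665 5.770183931454085
spin -2.792 tilt err 0.1879591348367847
```

View pics/w3.png

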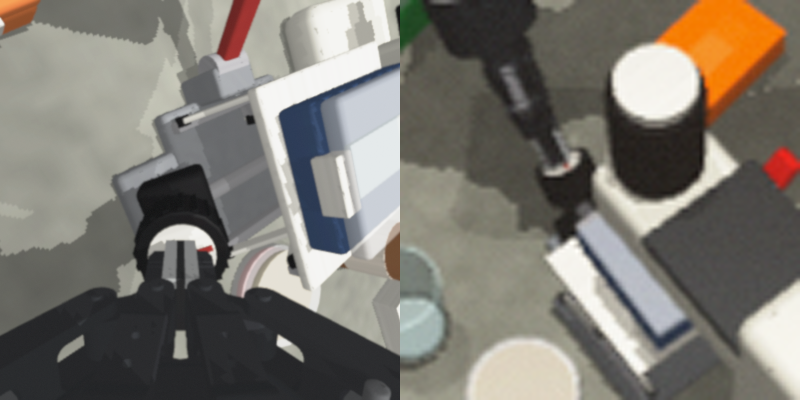

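Crop: the shut fingers closed in front of the cap, with their tips touching it at (180,240). The real tips are about 30 mm short of the nominal TCP, and the finger gap in the images agrees with this. I'll back off, open and go in about 30 mm deeper.

>>> step_arm --commands '[{"x":0,"y":0,"z":-0.5,"wx":0,"wy":0,"wz":0},{"x":0,"y":0,"z":-0.5,"wx":0,"wy":0,"wz":0}]'

```text
time: 6.27
eef_pos: [0.5634, -0.093, 0.0884]
tcp_rot: [[-0.901, 0.428, 0.064], [0.385, 0.724, 0.572], [0.199, 0.54, -0.818]]
ft_force: [0.2, 0.0, 0.6]
grip_width: -0.0004
finger_force: 0.0
```

>>> step_arm --commands '[{"x":0,"y":0,"z":0,"wx":0,"wy":0,"wz":0},{"x":0,"y":0,"z":0,"wx":0,"wy":0,"wz":0},{"x":0,"y":0,"z":0,"wx":0,"wy":0,"wz":0},{"x":0,"y":0,"z":0,"wx":0,"wy":0,"wz":0},{"x":0,"y":0,"z":0,"wx":0,"wy":0,"wz":0},{"x":0,"y":0,"z":0,"wx":0,"wy":0,"wz":0},{"x":0,"y":0,"z":0,"wx":0,"wy":0,"wz":0},{"x":0,"y":0,"z":0,"wx":0,"wy":0,"wz":0}]' --grip 78

```text
time: 6.93
eef_pos: [0.5636, -0.0924, 0.0876]
tcp_rot: [[-0.901, 0.428, 0.064], [0.385, 0.724, 0.572], [0.198, 0.541, -0.818]]
ft_force: [0.2, -0.5, 0.2]
grip_width: 0.0665
finger_force: 0.0
```

Run:
```python
from h import *
rep();c=grab('wrist');print(proj(c,[Kc+.015*a]),c['cx'],c['cy'],c['dist'])
s,R,p=st()
for h in(.008,0,-.01,-.02,-.03,-.04):print(h,proj(c,[p+R@np.array([x,sg*.0335,h]) for sg in(-1,1) for x in(-.011,.011)]).round(0).tolist())
cv2.imwrite('pics/w4.png',c['color'][:,:,::-1])
```

```text
6.93 q6 -1.954 pos err mm [ 0.8  -0.51 -9.46] F [-0.3  -0.17 -0.48] M [ 0.269 -0.039  0.029] w 0.06647095047491072 0.0
spin -2.791 tilt err 0.16033461237035868
[[322.74872082 243.6539305 ]] 320.13169678962964 197.18379203854911 [-0.01258367  0.          0.          0.          0.        ]
0.008 [[263.0, 250.0], [261.0, 214.0], [380.0, 250.0], [382.0, 214.0]]
0 [[261.0, 257.0], [259.0, 219.0], [383.0, 257.0], [385.0, 219.0]]
-0.01 [[257.0, 265.0], [255.0, 226.0], [386.0, 265.0], [389.0, 226.0]]
-0.02 [[254.0, 275.0], [251.0, 233.0], [390.0, 275.0], [393.0, 234.0]]
-0.03 [[250.0, 286.0], [247.0, 242.0], [394.0, 286.0], [397.0, 242.0]]
-0.04 [[245.0, 298.0], [242.0, 252.0], [399.0, 298.0], [403.0, 252.0]]
```

View pics/w4.png

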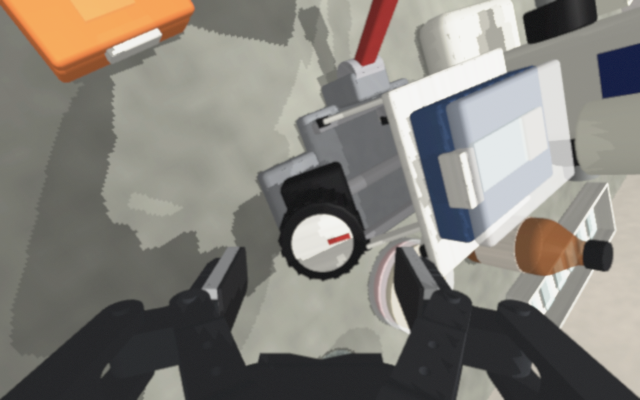

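Wrist view: the cap is at (323,243) and the open tips at (245,247) and (397,247), which matches tips 36 mm behind the TCP. I'll advance about 49 mm.

>>> step_arm --commands '[{"x":0,"y":0,"z":0.7,"wx":0,"wy":0,"wz":0},{"x":0,"y":0,"z":0.6,"wx":0,"wy":0,"wz":0},{"x":0,"y":0,"z":0,"wx":0,"wy":0,"wz":0}]'

```text
time: 7.23
eef_pos: [0.5643, -0.0761, 0.0647]
tcp_rot: [[-0.901, 0.429, 0.062], [0.384, 0.724, 0.573], [0.201, 0.54, -0.817]]
ft_force: [-0.2, -0.2, -0.1]
grip_width: 0.0667
finger_force: 0.0
```

>>> step_arm --commands '[{"x":0,"y":0,"z":0.4,"wx":0,"wy":0,"wz":0},{"x":0,"y":0,"z":0.4,"wx":0,"wy":0,"wz":0},{"x":0,"y":0,"z":0.3,"wx":0,"wy":0,"wz":0},{"x":0,"y":0,"z":0,"wx":0,"wy":0,"wz":0},{"x":0,"y":0,"z":0,"wx":0,"wy":0,"wz":0}]'

```text
time: 7.65
eef_pos: [0.5667, -0.0649, 0.0483]
tcp_rot: [[-0.901, 0.428, 0.064], [0.385, 0.724, 0.572], [0.199, 0.541, -0.818]]
ft_force: [0.1, 0.7, -0.7]
grip_width: 0.0668
finger_force: 0.0
```

>>> step_arm --commands '[{"x":0,"y":0,"z":0,"wx":0,"wy":0,"wz":0},{"x":0,"y":0,"z":0,"wx":0,"wy":0,"wz":0},{"x":0,"y":0,"z":0,"wx":0,"wy":0,"wz":0},{"x":0,"y":0,"z":0,"wx":0,"wy":0,"wz":0},{"x":0,"y":0,"z":0,"wx":0,"wy":0,"wz":0},{"x":0,"y":0,"z":0,"wx":0,"wy":0,"wz":0}]' --grip 0 --grip_force 50

```text
time: 8.15
eef_pos: [0.5674, -0.0649, 0.0497]
tcp_rot: [[-0.902, 0.428, 0.066], [0.385, 0.724, 0.573], [0.197, 0.542, -0.817]]
ft_force: [1.4, 3.2, 6.7]
grip_width: 0.0435
finger_force: 50.9
```

```bash
python3 -c "from h import *;rep()"
```

```text
8.15 q6 -1.979 pos err mm [ 0.52  0.52 37.56] F [ 1.32  6.5  -3.6 ] M [-0.822  0.172 -0.004] w 0.04347161792757661 50.880396366119385
spin -2.792 tilt err 0.22417685315770683
```

>>> step_arm --commands '[{"x":0,"y":0.04,"z":0,"wx":0,"wy":0,"wz":0.5},{"x":0,"y":0,"z":0,"wx":0,"wy":0,"wz":0.5},{"x":0,"y":0,"z":0,"wx":0,"wy":0,"wz":0.5},{"x":0,"y":0,"z":0,"wx":0,"wy":0,"wz":0.5},{"x":0,"y":0,"z":0,"wx":0,"wy":0,"wz":0.5},{"x":0,"y":0,"z":0,"wx":0,"wy":0,"wz":0}]'

```text
time: 8.65
eef_pos: [0.5674, -0.0648, 0.0497]
tcp_rot: [[-0.797, 0.6, 0.066], [0.523, 0.632, 0.572], [0.302, 0.49, -0.818]]
ft_force: [-1.9, -2.2, 6.7]
grip_width: 0.0436
finger_force: 51.1
```

```bash
python3 -c "from h import *;rep()"
```

```text
8.65 q6 -1.776 pos err mm [ 0.6   0.48 37.56] F [ 2.41  0.77 -6.9 ] M [-0.138  0.286  0.197] w 0.04361153900135669 51.10198438167572
spin -2.590 tilt err 0.15804680768979504
```

>>> step_arm --commands '[{"x":0,"y":0,"z":0,"wx":0,"wy":0,"wz":0.5},{"x":0,"y":0,"z":0,"wx":0,"wy":0,"wz":0.5},{"x":0,"y":0,"z":0,"wx":0,"wy":0,"wz":0.5},{"x":0,"y":0,"z":0,"wx":0,"wy":0,"wz":0.5},{"x":0,"y":0,"z":0,"wx":0,"wy":0,"wz":0.5}]'

```text
time: 9.07
eef_pos: [0.5674, -0.0648, 0.0497]
tcp_rot: [[-0.664, 0.745, 0.066], [0.637, 0.517, 0.572], [0.392, 0.421, -0.818]]
ft_force: [-3.4, -0.8, 5.4]
grip_width: 0.0436
finger_force: 51.1
```

```bash
python3 -c "from h import *;rep()"
```

```text
9.07 q6 -1.578 pos err mm [ 0.69  0.35 37.59] F [ 3.83 -0.66 -5.15] M [-0.126  0.262 -0.187] w 0.04356127281873065 51.103078722953796
spin -2.391 tilt err 0.15354085825511124
```

>>> step_arm --commands '[{"x":0,"y":0,"z":0,"wx":0,"wy":0,"wz":0.5},{"x":0,"y":0,"z":0,"wx":0,"wy":0,"wz":0.5},{"x":0,"y":0,"z":0,"wx":0,"wy":0,"wz":0.5},{"x":0,"y":0,"z":0,"wx":0,"wy":0,"wz":0.5},{"x":0,"y":0,"z":0,"wx":0,"wy":0,"wz":0.5},{"x":0,"y":0,"z":0,"wx":0,"wy":0,"wz":0.5},{"x":0,"y":0,"z":0,"wx":0,"wy":0,"wz":0.5},{"x":0,"y":0,"z":0,"wx":0,"wy":0,"wz":0.5},{"x":0,"y":0,"z":0,"wx":0,"wy":0,"wz":0.5},{"x":0,"y":0,"z":0,"wx":0,"wy":0,"wz":0.5}]'

```text
time: 9.9
eef_pos: [0.5675, -0.0648, 0.0497]
tcp_rot: [[-0.321, 0.945, 0.066], [0.788, 0.228, 0.572], [0.526, 0.235, -0.818]]
ft_force: [-1.1, -1.2, 5.0]
grip_width: 0.044
finger_force: 51.1
```

```bash
python3 -c "from h import *;rep()
c=grab('wrist');cv2.imwrite('pics/w5.png',c['color'][:,:,::-1])"
```

```text
9.9 q6 -1.178 pos err mm [ 0.77  0.1  37.59] F [ 2.03 -0.19 -4.81] M [-0.126  0.169 -0.209] w 0.04401946870111469 51.12509071826935
spin -1.991 tilt err 0.15777032581318653
```

View pics/w5.png

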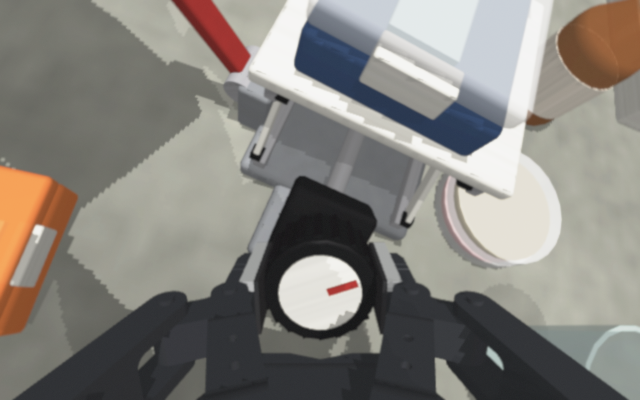

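Wrist view: the fingers hold the knob with the cap at (320,290). The pointer has stayed put relative to the tool, so there is no slip, and the torque while turning is about 0.2 N m. I'll carry on, ending each call in motion at the same rate so the torques compare.

>>> step_arm --commands '[{"x":0,"y":0,"z":0,"wx":0,"wy":0,"wz":0.5},{"x":0,"y":0,"z":0,"wx":0,"wy":0,"wz":0.5},{"x":0,"y":0,"z":0,"wx":0,"wy":0,"wz":0.5},{"x":0,"y":0,"z":0,"wx":0,"wy":0,"wz":0.5},{"x":0,"y":0,"z":0,"wx":0,"wy":0,"wz":0.5},{"x":0,"y":0,"z":0,"wx":0,"wy":0,"wz":0.5},{"x":0,"y":0,"z":0,"wx":0,"wy":0,"wz":0.5},{"x":0,"y":0,"z":0,"wx":0,"wy":0,"wz":0.5},{"x":0,"y":0,"z":0,"wx":0,"wy":0,"wz":0.5},{"x":0,"y":0,"z":0,"wx":0,"wy":0,"wz":0.5}]'

```text
time: 10.78
eef_pos: [0.5675, -0.0649, 0.0497]
tcp_rot: [[0.072, 0.995, 0.066], [0.815, -0.097, 0.572], [0.576, 0.012, -0.818]]
ft_force: [-2.9, -0.9, 5.9]
grip_width: 0.0435
finger_force: 51.1
```

```bash
python3 -c "from h import *;rep()"
```

```text
10.78 q6 -0.778 pos err mm [ 0.72 -0.17 37.59] F [ 2.41 -2.76 -5.53] M [-0.121  0.159 -0.228] w 0.04350737666382752 51.07272148132324
spin -1.591 tilt err 0.1496785665744097
```

>>> step_arm --commands '[{"x":0,"y":0,"z":0,"wx":0,"wy":0,"wz":0.5},{"x":0,"y":0,"z":0,"wx":0,"wy":0,"wz":0.5},{"x":0,"y":0,"z":0,"wx":0,"wy":0,"wz":0.5},{"x":0,"y":0,"z":0,"wx":0,"wy":0,"wz":0.5},{"x":0,"y":0,"z":0,"wx":0,"wy":0,"wz":0.5},{"x":0,"y":0,"z":0,"wx":0,"wy":0,"wz":0.5},{"x":0,"y":0,"z":0,"wx":0,"wy":0,"wz":0.5},{"x":0,"y":0,"z":0,"wx":0,"wy":0,"wz":0.5},{"x":0,"y":0,"z":0,"wx":0,"wy":0,"wz":0.5},{"x":0,"y":0,"z":0,"wx":0,"wy":0,"wz":0.5}]'

```text
time: 11.62
eef_pos: [0.5675, -0.0649, 0.0497]
tcp_rot: [[0.454, 0.889, 0.066], [0.713, -0.407, 0.572], [0.535, -0.213, -0.818]]
ft_force: [-2.6, -1.1, 5.1]
grip_width: 0.0437
finger_force: 51.1
```

```bash
python3 -c "from h import *;rep()"
```

```text
11.62 q6 -0.378 pos err mm [ 0.6  -0.42 37.56] F [ 0.75 -3.   -4.91] M [-0.167  0.021 -0.219] w 0.04372262898191024 51.07869029045105
spin -1.191 tilt err 0.14204984572083765
```

>>> step_arm --commands '[{"x":0,"y":0,"z":0,"wx":0,"wy":0,"wz":0.5},{"x":0,"y":0,"z":0,"wx":0,"wy":0,"wz":0.5},{"x":0,"y":0,"z":0,"wx":0,"wy":0,"wz":0.5},{"x":0,"y":0,"z":0,"wx":0,"wy":0,"wz":0.5}]'

```text
time: 11.95
eef_pos: [0.5676, -0.0649, 0.0497]
tcp_rot: [[0.59, 0.805, 0.066], [0.639, -0.515, 0.572], [0.494, -0.295, -0.818]]
ft_force: [-2.8, -1.2, 6.1]
grip_width: 0.0439
finger_force: 51.1
```

```bash
python3 -c "from h import *;rep()"
```

```text
11.95 q6 -0.218 pos err mm [ 0.52 -0.49 37.58] F [ 0.61 -3.47 -5.82] M [-0.162  0.023 -0.177] w 0.04389726249253977 51.06161892414093
spin -1.031 tilt err 0.13858329989017998
```

>>> step_arm --commands '[{"x":0,"y":0,"z":0,"wx":0,"wy":0,"wz":0.5},{"x":0,"y":0,"z":0,"wx":0,"wy":0,"wz":0.5},{"x":0,"y":0,"z":0,"wx":0,"wy":0,"wz":0.5},{"x":0,"y":0,"z":0,"wx":0,"wy":0,"wz":0.5}]'

```text
time: 12.28
eef_pos: [0.5676, -0.0649, 0.0497]
tcp_rot: [[0.711, 0.701, 0.066], [0.549, -0.61, 0.572], [0.441, -0.37, -0.818]]
ft_force: [-2.6, -0.3, 5.7]
grip_width: 0.0439
finger_force: 51.0
```

```bash
python3 -c "from h import *;rep()"
```

```text
12.28 q6 -0.058 pos err mm [ 0.43 -0.55 37.56] F [ 0.46 -3.74 -5.01] M [-0.084 -0.056 -0.242] w 0.043926099331178615 51.029035449028015
spin -0.871 tilt err 0.13287026830941912
```

>>> step_arm --commands '[{"x":0,"y":0,"z":0,"wx":0,"wy":0,"wz":0.5},{"x":0,"y":0,"z":0,"wx":0,"wy":0,"wz":0.5},{"x":0,"y":0,"z":0,"wx":0,"wy":0,"wz":0.5},{"x":0,"y":0,"z":0,"wx":0,"wy":0,"wz":0.5}]'

```text
time: 12.62
eef_pos: [0.5675, -0.0649, 0.0497]
tcp_rot: [[0.813, 0.578, 0.066], [0.444, -0.69, 0.572], [0.376, -0.436, -0.818]]
ft_force: [-1.3, -0.7, 5.6]
grip_width: 0.0436
finger_force: 51.0
```

```bash
python3 -c "from h import *;rep()"
```

```text
12.62 q6 0.102 pos err mm [ 0.32 -0.62 37.57] F [ 0.74 -2.78 -5.07] M [-0.197 -0.035 -0.249] w 0.04362523084453289 50.97595274448395
spin -0.711 tilt err 0.13340606132917712
```

>>> step_arm --commands '[{"x":0,"y":0,"z":0,"wx":0,"wy":0,"wz":0.5},{"x":0,"y":0,"z":0,"wx":0,"wy":0,"wz":0.5},{"x":0,"y":0,"z":0,"wx":0,"wy":0,"wz":0.5},{"x":0,"y":0,"z":0,"wx":0,"wy":0,"wz":0.5}]'

```text
time: 12.95
eef_pos: [0.5675, -0.0649, 0.0496]
tcp_rot: [[0.895, 0.442, 0.066], [0.329, -0.752, 0.572], [0.302, -0.49, -0.818]]
ft_force: [-2.0, -1.7, 5.5]
grip_width: 0.0437
finger_force: 50.9
```

```bash
python3 -c "from h import *;rep()"
```

```text
12.95 q6 0.262 pos err mm [ 0.2  -0.62 37.58] F [-0.63 -2.32 -5.58] M [-0.212 -0.03  -0.223] w 0.04373922343700505 50.92420756816864
spin -0.551 tilt err 0.12862080828488534
```

>>> step_arm --commands '[{"x":0,"y":0,"z":0,"wx":0,"wy":0,"wz":0.5},{"x":0,"y":0,"z":0,"wx":0,"wy":0,"wz":0.5},{"x":0,"y":0,"z":0,"wx":0,"wy":0,"wz":0.5},{"x":0,"y":0,"z":0,"wx":0,"wy":0,"wz":0.5}]'

```text
time: 13.28
eef_pos: [0.5675, -0.0649, 0.0496]
tcp_rot: [[0.954, 0.293, 0.066], [0.205, -0.795, 0.572], [0.22, -0.532, -0.818]]
ft_force: [-1.7, -1.4, 6.1]
grip_width: 0.0438
finger_force: 50.9
```

```bash
python3 -c "from h import *;rep()"
```

```text
13.28 q6 0.422 pos err mm [ 0.09 -0.67 37.59] F [-0.56 -2.59 -5.87] M [-0.237 -0.012 -0.228] w 0.04379692078677211 50.92618525028229
spin -0.391 tilt err 0.12844009394557301
```

>>> step_arm --commands '[{"x":0,"y":0,"z":0,"wx":0,"wy":0,"wz":0.5},{"x":0,"y":0,"z":0,"wx":0,"wy":0,"wz":0.5},{"x":0,"y":0,"z":0,"wx":0,"wy":0,"wz":0.5},{"x":0,"y":0,"z":0,"wx":0,"wy":0,"wz":0.5}]'

```text
time: 13.62
eef_pos: [0.5676, -0.0649, 0.0496]
tcp_rot: [[0.988, 0.138, 0.066], [0.076, -0.817, 0.572], [0.132, -0.56, -0.818]]
ft_force: [-2.0, -1.1, 6.2]
grip_width: 0.0437
finger_force: 51.0
```

```bash
python3 -c "from h import *;rep()
c=grab('wrist');cv2.imwrite('pics/w6.png',c['color'][:,:,::-1])"
```

```text
13.62 q6 0.582 pos err mm [ 1.000e-02 -6.700e-01  3.758e+01] F [-1.25 -2.81 -5.84] M [-0.217  0.007 -0.207] w 0.043658560109247756 51.016167998313904
spin -0.231 tilt err 0.12636807881714826
```

View pics/w6.png

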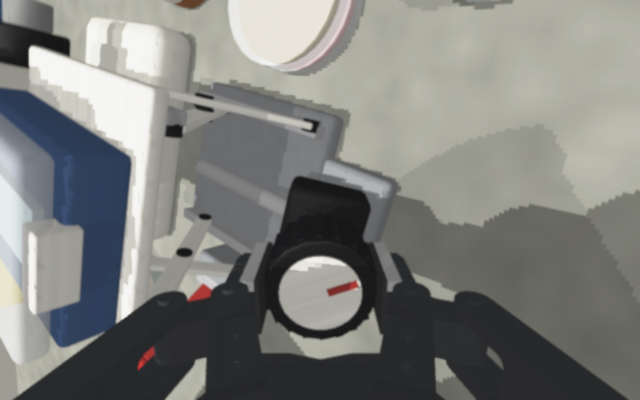

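Wrist view: the pointer is still fixed relative to the fingers at (342,288), and the platform at (140,180) has risen. No contact yet at 2.56 rad, so I'll go on.

>>> step_arm --commands '[{"x":0,"y":0,"z":0,"wx":0,"wy":0,"wz":0.5},{"x":0,"y":0,"z":0,"wx":0,"wy":0,"wz":0.5},{"x":0,"y":0,"z":0,"wx":0,"wy":0,"wz":0.5},{"x":0,"y":0,"z":0,"wx":0,"wy":0,"wz":0.5}]'

```text
time: 14.0
eef_pos: [0.5676, -0.0649, 0.0497]
tcp_rot: [[0.998, -0.021, 0.066], [-0.055, -0.819, 0.572], [0.042, -0.574, -0.818]]
ft_force: [-2.3, -1.2, 5.8]
grip_width: 0.0439
finger_force: 51.1
```

```bash
python3 -c "from h import *;rep()"
```

```text
14.0 q6 0.742 pos err mm [-0.11 -0.65 37.57] F [-1.95 -2.31 -5.55] M [-0.279 -0.06  -0.313] w 0.04386344070949164 51.05374038219452
spin -0.072 tilt err 0.1208401841580979
```

>>> step_arm --commands '[{"x":0,"y":0,"z":0,"wx":0,"wy":0,"wz":0.5}]'

```text
time: 14.08
eef_pos: [0.5675, -0.065, 0.0496]
tcp_rot: [[0.996, -0.061, 0.066], [-0.088, -0.816, 0.572], [0.019, -0.575, -0.818]]
ft_force: [-0.9, -0.8, 5.2]
grip_width: 0.0436
finger_force: 51.0
```

```bash
python3 -c "from h import *;rep()"
```

```text
14.08 q6 0.782 pos err mm [-0.17 -0.62 37.59] F [-0.71 -2.27 -4.8 ] M [-0.237 -0.033 -0.388] w 0.04362106059008975 51.03953540325165
spin -0.032 tilt err 0.11930120815940869
```

Torque is now 0.39 N m against a baseline of 0.22, so the nose has been met, at most 2 mm in. I'll check at standstill, in the same way as the early stop.

>>> step_arm --commands '[{"x":0,"y":0,"z":0,"wx":0,"wy":0,"wz":0}]'

```text
time: 14.17
eef_pos: [0.5675, -0.0649, 0.0496]
tcp_rot: [[0.996, -0.062, 0.066], [-0.088, -0.816, 0.572], [0.018, -0.575, -0.818]]
ft_force: [-1.9, -1.4, 6.0]
grip_width: 0.0441
finger_force: 51.1
```

```bash
python3 -c "from h import *;rep()"
```

```text
14.17 q6 0.783 pos err mm [-0.16 -0.62 37.59] F [-1.64 -2.2  -5.87] M [-0.263 -0.054  0.06 ] w 0.04409677781205619 51.0972136259079
spin -0.031 tilt err 0.12332009849509089
```

Standstill torque is +0.06 against +0.20 before contact, a drop of 0.137 N m, so the nose is pushed in about 1 mm. I'll release, back out along the axis, then unwind the wrist while clear.

>>> step_arm --commands '[{"x":0,"y":0,"z":0,"wx":0,"wy":0,"wz":0},{"x":0,"y":0,"z":0,"wx":0,"wy":0,"wz":0},{"x":0,"y":0,"z":0,"wx":0,"wy":0,"wz":0},{"x":0,"y":0,"z":0,"wx":0,"wy":0,"wz":0},{"x":0,"y":0,"z":0,"wx":0,"wy":0,"wz":0},{"x":0,"y":0,"z":0,"wx":0,"wy":0,"wz":0},{"x":0,"y":0,"z":-0.5,"wx":0,"wy":0,"wz":0},{"x":0,"y":0,"z":-0.8,"wx":0,"wy":0,"wz":0},{"x":0,"y":0,"z":-1,"wx":0,"wy":0,"wz":0},{"x":0,"y":0,"z":-1,"wx":0,"wy":0,"wz":0},{"x":0,"y":0,"z":-1,"wx":0,"wy":0,"wz":0},{"x":0,"y":0,"z":-1,"wx":0,"wy":0,"wz":0},{"x":0,"y":0,"z":-1,"wx":0,"wy":0,"wz":0},{"x":0,"y":0,"z":-1,"wx":0,"wy":0,"wz":0},{"x":0,"y":0,"z":-1,"wx":0,"wy":0,"wz":0},{"x":0,"y":0,"z":-1,"wx":0,"wy":0,"wz":0},{"x":0,"y":0,"z":-1,"wx":0,"wy":0,"wz":0},{"x":0,"y":0,"z":0,"wx":0,"wy":0,"wz":0}]' --grip 70

```text
time: 15.67
eef_pos: [0.5545, -0.185, 0.2208]
tcp_rot: [[0.996, -0.061, 0.069], [-0.089, -0.817, 0.569], [0.022, -0.573, -0.819]]
ft_force: [-0.1, 1.1, -0.1]
grip_width: 0.0595
finger_force: 0.0
```

Run:
```python
from h import *
rep();c=grab('wrist');pickle.dump(c,open('w7.pkl','wb'));cv2.imwrite('pics/w7.png',c['color'][:,:,::-1])
```

```text
15.67 q6 0.869 pos err mm [ 1.1600e+00  1.4000e-01 -1.7191e+02] F [-0.22 -0.79  0.68] M [-0.289  0.024  0.012] w 0.05949068510817194 0.0
spin -0.032 tilt err 0.23313950334482328
```

View pics/w7.png

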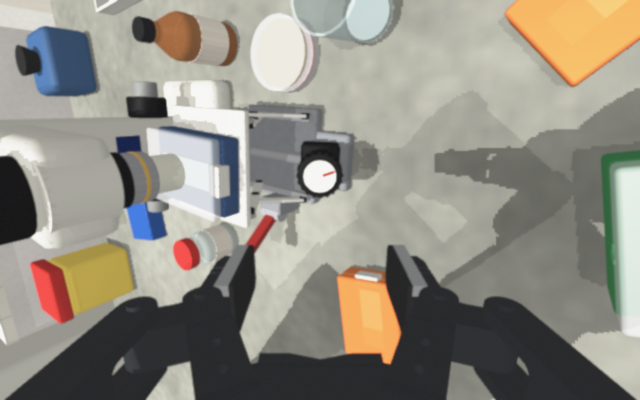

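Wrist view: the gripper is free, the knob's pointer at (327,173) has not sprung back, the case stands on the platform against the nose at (170,175), and the lever is at (260,232). Next I'll move towards the robot, unwind, and stand the tool upright.

>>> step_arm --commands '[{"x":-1,"y":0,"z":0,"wx":0,"wy":0,"wz":0},{"x":-1,"y":0,"z":0,"wx":0,"wy":0,"wz":0},{"x":-1,"y":0,"z":0,"wx":0,"wy":0,"wz":0},{"x":-1,"y":0,"z":0,"wx":0,"wy":0,"wz":0},{"x":-1,"y":0,"z":0,"wx":0,"wy":0,"wz":0},{"x":-1,"y":0,"z":0,"wx":0,"wy":0,"wz":0},{"x":-1,"y":0,"z":0,"wx":0,"wy":0,"wz":0},{"x":0,"y":0,"z":0,"wx":0,"wy":0,"wz":-1},{"x":0,"y":0,"z":0,"wx":0,"wy":0,"wz":-1},{"x":0,"y":0,"z":0,"wx":0,"wy":0,"wz":-1},{"x":0,"y":0,"z":0,"wx":0,"wy":0,"wz":-1},{"x":0,"y":0,"z":0,"wx":0,"wy":0,"wz":-1},{"x":0,"y":0,"z":0,"wx":0,"wy":0,"wz":-1},{"x":0,"y":0,"z":0,"wx":0,"wy":0,"wz":-1},{"x":0,"y":0,"z":0,"wx":0,"wy":0,"wz":-1},{"x":0,"y":0,"z":0,"wx":0,"wy":0,"wz":-1},{"x":0,"y":0,"z":0,"wx":0,"wy":0,"wz":-1}]' --grip 0

```text
time: 17.13
eef_pos: [0.414, -0.1694, 0.2143]
tcp_rot: [[0.736, 0.674, 0.063], [0.526, -0.628, 0.573], [0.426, -0.388, -0.817]]
ft_force: [-0.0, -0.7, -0.8]
grip_width: -0.0002
finger_force: 0.0
```

>>> step_arm --commands '[{"x":0,"y":0,"z":0,"wx":0,"wy":0,"wz":-1},{"x":0,"y":0,"z":0,"wx":0,"wy":0,"wz":-1},{"x":0,"y":0,"z":0,"wx":0,"wy":0,"wz":-1},{"x":0,"y":0,"z":0,"wx":0,"wy":0,"wz":-1},{"x":0,"y":0,"z":0,"wx":0,"wy":0,"wz":-1},{"x":0,"y":0,"z":0,"wx":0,"wy":0,"wz":-1},{"x":0,"y":0,"z":0,"wx":0,"wy":0,"wz":-1},{"x":0,"y":0,"z":0,"wx":0,"wy":0,"wz":-1},{"x":0,"y":0,"z":0,"wx":0,"wy":0,"wz":-1},{"x":0,"y":0,"z":0,"wx":0,"wy":0,"wz":-1},{"x":0,"y":0,"z":0,"wx":0,"wy":0,"wz":-1},{"x":0,"y":0,"z":0,"wx":0,"wy":0,"wz":-1},{"x":0,"y":0,"z":0,"wx":0,"wy":0,"wz":-1},{"x":0,"y":0,"z":0,"wx":0,"wy":0,"wz":-1},{"x":0,"y":0,"z":0,"wx":0,"wy":0,"wz":-1},{"x":0,"y":0,"z":0,"wx":0,"wy":0,"wz":-1},{"x":0,"y":0,"z":0,"wx":0,"wy":0,"wz":-1},{"x":0,"y":0,"z":0,"wx":0,"wy":0,"wz":-1},{"x":0,"y":0,"z":0,"wx":0,"wy":0,"wz":-1},{"x":0,"y":0,"z":0,"wx":0,"wy":0,"wz":-1}]'

```text
time: 18.8
eef_pos: [0.414, -0.1693, 0.2142]
tcp_rot: [[-0.696, 0.716, 0.063], [0.613, 0.545, 0.573], [0.375, 0.437, -0.817]]
ft_force: [-0.5, -0.2, 0.9]
grip_width: 0.0
finger_force: 0.0
```

>>> step_arm --commands '[{"x":0,"y":0,"z":0,"wx":0,"wy":0,"wz":0},{"x":0,"y":0,"z":-1,"wx":0,"wy":0,"wz":0},{"x":0,"y":0,"z":-1,"wx":0,"wy":0,"wz":0},{"x":0,"y":0,"z":0,"wx":0,"wy":0,"wz":0}]'

```text
time: 19.13
eef_pos: [0.4123, -0.1945, 0.2494]
tcp_rot: [[-0.691, 0.719, 0.067], [0.618, 0.541, 0.57], [0.374, 0.435, -0.819]]
ft_force: [-0.1, -0.2, 0.3]
grip_width: 0.0004
finger_force: 0.0
```

Run:
```python
from h import *
s,R,p=st();print(s['time'],np.round(s['joint_positions'],2),p,R.round(3))
c=np.cross(R[:,2],[0,0,-1]);print('rot units',R.T@(c/np.linalg.norm(c)*np.arccos(-R[2,2]))/.08)
yj=np.array([-xj[1],xj[0],0]);pad=lambda th,s_:J-.010*xj+yj*(.078+s_*np.cos(th)-.0065*np.sin(th))+np.array([0,0,.034+s_*np.sin(th)+.0065*np.cos(th)])
for d in(50,27,4):print(d,pad(np.radians(d),.08))
# measured red lever, top view
t=grab('top');h=cv2.cvtColor(t['color'],cv2.COLOR_RGB2HSV);m=((h[...,0]<6)|(h[...,0]>174))&(h[...,1]>170)&(h[...,2]>70);m=m.astype(np.uint8);m[:,:285]=0;m[:205]=0;m[240:]=0;m[:,330:]=0
ys,xs=np.nonzero(m);print(len(xs),xs.min(),xs.max(),ys.min(),ys.max());k=ys>=ys.max()-5;print('end',xs[k].mean(),ys.max(),onz(t,(xs[k].mean(),ys.max()+.5),.112),'pred end',proj(t,[J-.01*xj+yj*(.078+.1*.643)+[0,0,.034+.0766]]),'pred pad',proj(t,[pad(np.radians(50),.084)]))
cv2.imwrite('pics/x.png',m*255)
```

```text
19.1333 [-0.83  0.33  1.71  0.45  1.53 -1.69] [ 0.41233445 -0.1944519   0.24938366] [[-0.691  0.719  0.067]
 [ 0.618  0.541  0.57 ]
 [ 0.374  0.435 -0.819]]
rot units [ 5.79503073 -4.98023884  0.        ]
50 [0.45341657 0.03146124 0.09947469]
27 [0.43167139 0.03393879 0.0761238 ]
4 [0.42072012 0.03518653 0.0460777 ]
105 303 311 212 230
end 306.76190476190476 230 [0.43250644 0.03532843 0.112     ] pred end [[307.41579951 229.49563847]] pred pad [[308.17953538 224.69050979]]
```

>>> step_arm --commands '[{"x":0,"y":0,"z":0,"wx":0.725,"wy":-0.62,"wz":0},{"x":0,"y":0,"z":0,"wx":0.725,"wy":-0.62,"wz":0},{"x":0,"y":0,"z":0,"wx":0.725,"wy":-0.62,"wz":0},{"x":0,"y":0,"z":0,"wx":0.725,"wy":-0.62,"wz":0},{"x":0,"y":0,"z":0,"wx":0.725,"wy":-0.62,"wz":0},{"x":0,"y":0,"z":0,"wx":0.725,"wy":-0.62,"wz":0},{"x":0,"y":0,"z":0,"wx":0.725,"wy":-0.62,"wz":0},{"x":0,"y":0,"z":0,"wx":0.725,"wy":-0.62,"wz":0},{"x":0,"y":0,"z":0,"wx":0,"wy":0,"wz":-0.76},{"x":0,"y":0,"z":0,"wx":0,"wy":0,"wz":-0.76},{"x":0,"y":0,"z":0,"wx":0,"wy":0,"wz":-0.76},{"x":0,"y":0,"z":0,"wx":0,"wy":0,"wz":-0.76},{"x":0,"y":0,"z":0,"wx":0,"wy":0,"wz":-0.76},{"x":0,"y":0,"z":0,"wx":0,"wy":0,"wz":-0.76},{"x":0,"y":0,"z":0,"wx":0,"wy":0,"wz":-0.76},{"x":0,"y":0,"z":0,"wx":0,"wy":0,"wz":-0.76},{"x":0,"y":0,"z":0,"wx":0,"wy":0,"wz":0}]'

```text
time: 20.6
eef_pos: [0.4113, -0.1921, 0.2464]
tcp_rot: [[-0.945, 0.328, -0.003], [0.328, 0.945, 0.004], [0.005, 0.003, -1.0]]
ft_force: [-0.2, 0.3, -0.5]
grip_width: 0.0001
finger_force: 0.0
```

Run:
```python
from h import *
s,R,p=st();print(s['time'],np.round(s['joint_positions'],2),p,R.round(3))
yj=np.array([-xj[1],xj[0],0]);q=p
for y,z in((.116,.130),(.116,.102),(.138,.078),(.154,.046)):
    T=J-.010*xj+yj*y; T[2]=z-.0235; print(y,z,T,R.T@(T-q)/.02);q=T
```

```text
20.6 [-0.54  0.13  1.84  0.    1.18 -1.78] [ 0.41126662 -0.19214949  0.24644428] [[-0.945  0.328 -0.003]
 [ 0.328  0.945  0.004]
 [ 0.005  0.003 -1.   ]]
0.116 0.13 [0.46180601 0.03050538 0.1065    ] [ 1.23774414 11.32442766  7.03632676]
0.116 0.102 [0.46180601 0.03050538 0.0785    ] [-0.00634535 -0.00412909  1.39997953]
0.138 0.078 [0.43994743 0.03299585 0.0545    ] [ 1.0677511  -0.2448814   1.20413483]
0.154 0.046 [0.42405028 0.03480711 0.0225    ] [ 0.77324997 -0.18024054  1.60299652]
```

>>> step_arm --commands '[{"x":0.1,"y":0.94,"z":0,"wx":0,"wy":0,"wz":0},{"x":0.1,"y":0.94,"z":0,"wx":0,"wy":0,"wz":0},{"x":0.1,"y":0.94,"z":0,"wx":0,"wy":0,"wz":0},{"x":0.1,"y":0.94,"z":0,"wx":0,"wy":0,"wz":0},{"x":0.1,"y":0.94,"z":0,"wx":0,"wy":0,"wz":0},{"x":0.1,"y":0.94,"z":0,"wx":0,"wy":0,"wz":0},{"x":0.1,"y":0.94,"z":0,"wx":0,"wy":0,"wz":0},{"x":0.1,"y":0.94,"z":0,"wx":0,"wy":0,"wz":0},{"x":0.1,"y":0.94,"z":0,"wx":0,"wy":0,"wz":0},{"x":0.1,"y":0.94,"z":0,"wx":0,"wy":0,"wz":0},{"x":0.1,"y":0.94,"z":0,"wx":0,"wy":0,"wz":0},{"x":0.1,"y":0.94,"z":0,"wx":0,"wy":0,"wz":0},{"x":0,"y":0,"z":1,"wx":0,"wy":0,"wz":0},{"x":0,"y":0,"z":1,"wx":0,"wy":0,"wz":0},{"x":0,"y":0,"z":1,"wx":0,"wy":0,"wz":0},{"x":0,"y":0,"z":0,"wx":0,"wy":0,"wz":0}]'

```text
time: 21.93
eef_pos: [0.4611, 0.0286, 0.1845]
tcp_rot: [[-0.943, 0.332, -0.008], [0.332, 0.943, 0.004], [0.009, 0.001, -1.0]]
ft_force: [-0.8, -0.8, -0.5]
grip_width: -0.0
finger_force: 0.0
```

Run:
```python
from h import *
s,R,p=st();print(s['time'],p,s['ft_force'])
w=grab('wrist')['color'];cv2.imwrite('pics/w8.png',w[:,:,::-1])
```

```text
21.9333 [0.46106079 0.02861588 0.18450453] [-0.7864211  -0.81494745 -0.51195239]
```

View pics/w8.png

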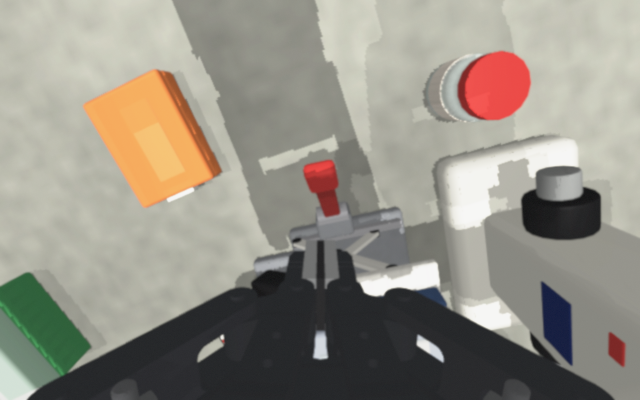

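Wrist view (tool upright): the lever pad is at (320,177), directly in line with the shut fingertips at (320,245). I'll go down to just above the pad.

>>> step_arm --commands '[{"x":0,"y":0,"z":1,"wx":0,"wy":0,"wz":0},{"x":0,"y":0,"z":1,"wx":0,"wy":0,"wz":0},{"x":0,"y":0,"z":1,"wx":0,"wy":0,"wz":0},{"x":0,"y":0,"z":0.8,"wx":0,"wy":0,"wz":0},{"x":0,"y":0,"z":0.6,"wx":0,"wy":0,"wz":0},{"x":0,"y":0,"z":0,"wx":0,"wy":0,"wz":0}]'

```text
time: 22.48
eef_pos: [0.4627, 0.0284, 0.0993]
tcp_rot: [[-0.943, 0.332, -0.004], [0.332, 0.943, 0.003], [0.005, 0.002, -1.0]]
ft_force: [-0.8, -0.6, -0.0]
grip_width: -0.0004
finger_force: 0.0
```

>>> step_arm --commands '[{"x":0,"y":0,"z":0.4,"wx":0,"wy":0,"wz":0},{"x":0,"y":0,"z":0.4,"wx":0,"wy":0,"wz":0},{"x":0,"y":0,"z":0,"wx":0,"wy":0,"wz":0}]'

```text
time: 22.73
eef_pos: [0.4631, 0.0285, 0.0837]
tcp_rot: [[-0.944, 0.331, -0.003], [0.331, 0.944, 0.003], [0.003, 0.002, -1.0]]
ft_force: [0.2, 0.2, 0.3]
grip_width: -0.0004
finger_force: 0.0
```

>>> step_arm --commands '[{"x":0.27,"y":-0.06,"z":0.36,"wx":0,"wy":0,"wz":0},{"x":0.27,"y":-0.06,"z":0.36,"wx":0,"wy":0,"wz":0},{"x":0.27,"y":-0.06,"z":0.36,"wx":0,"wy":0,"wz":0},{"x":0.27,"y":-0.06,"z":0.36,"wx":0,"wy":0,"wz":0}]'

```text
time: 23.07
eef_pos: [0.4406, 0.0312, 0.0549]
tcp_rot: [[-0.944, 0.33, -0.002], [0.33, 0.944, 0.003], [0.003, 0.002, -1.0]]
ft_force: [1.2, -0.0, 0.2]
grip_width: -0.0001
finger_force: 0.7
```

>>> step_arm --commands '[{"x":0.19,"y":-0.05,"z":0.36,"wx":0,"wy":0,"wz":0},{"x":0.19,"y":-0.05,"z":0.36,"wx":0,"wy":0,"wz":0},{"x":0.19,"y":-0.05,"z":0.36,"wx":0,"wy":0,"wz":0}]'

```text
time: 23.32
eef_pos: [0.4293, 0.0322, 0.0333]
tcp_rot: [[-0.944, 0.33, -0.002], [0.33, 0.944, 0.003], [0.003, 0.003, -1.0]]
ft_force: [1.3, 0.4, 1.0]
grip_width: 0.0002
finger_force: 0.7
```

>>> step_arm --commands '[{"x":0.1,"y":-0.03,"z":0.25,"wx":0,"wy":0,"wz":0},{"x":0.1,"y":-0.03,"z":0.25,"wx":0,"wy":0,"wz":0},{"x":0,"y":0,"z":0,"wx":0,"wy":0,"wz":0}]'

```text
time: 23.57
eef_pos: [0.4253, 0.0323, 0.0236]
tcp_rot: [[-0.944, 0.33, -0.002], [0.33, 0.944, 0.003], [0.003, 0.002, -1.0]]
ft_force: [0.4, -0.0, 4.6]
grip_width: 0.0001
finger_force: 2.1
```

>>> step_arm --commands '[{"x":0,"y":0,"z":0.1,"wx":0,"wy":0,"wz":0},{"x":0,"y":0,"z":0,"wx":0,"wy":0,"wz":0}]'

```text
time: 23.73
eef_pos: [0.4254, 0.0324, 0.0231]
tcp_rot: [[-0.944, 0.33, -0.002], [0.33, 0.944, 0.003], [0.003, 0.002, -1.0]]
ft_force: [-7.7, -0.1, 32.8]
grip_width: -0.0003
finger_force: 15.9
```

Stop reached: the force rose to 33 N at the expected height. I'll lift off and verify.

>>> step_arm --commands '[{"x":0,"y":0,"z":-0.5,"wx":0,"wy":0,"wz":0},{"x":0,"y":0,"z":-1,"wx":0,"wy":0,"wz":0},{"x":0,"y":0,"z":-1,"wx":0,"wy":0,"wz":0},{"x":0.6,"y":0,"z":-1,"wx":0,"wy":0,"wz":0},{"x":0.8,"y":-0.5,"z":-1,"wx":0,"wy":0,"wz":0},{"x":0.5,"y":-1,"z":-1,"wx":0,"wy":0,"wz":0},{"x":0.3,"y":-1,"z":-1,"wx":0,"wy":0,"wz":0},{"x":0.3,"y":-1,"z":-1,"wx":0,"wy":0,"wz":0},{"x":0.3,"y":-1,"z":-1,"wx":0,"wy":0,"wz":0},{"x":0.3,"y":-1,"z":-1,"wx":0,"wy":0,"wz":0},{"x":0,"y":-1,"z":-1,"wx":0,"wy":0,"wz":0},{"x":0,"y":-1,"z":0,"wx":0,"wy":0,"wz":0},{"x":0,"y":-1,"z":0,"wx":0,"wy":0,"wz":0},{"x":0,"y":0,"z":0,"wx":0,"wy":0,"wz":0}]'

```text
time: 24.9
eef_pos: [0.3103, -0.1102, 0.2317]
tcp_rot: [[-0.943, 0.332, -0.002], [0.332, 0.943, 0.002], [0.003, 0.002, -1.0]]
ft_force: [-1.2, -0.0, 0.3]
grip_width: 0.0002
finger_force: 0.0
```

Run:
```python
from h import *
s,R,p=st();print(s['time'],p,s['ft_force'])
t=grab('top');sc=grab('scene')
yj=np.array([-xj[1],xj[0],0])
for d in(50,10,4):print(d,[proj(q,[J-.01*xj+yj*(.078+.1*np.cos(np.radians(d)))+[0,0,.036+.1*np.sin(np.radians(d))]]).round(1).tolist() for q in(t,sc)])
h=cv2.cvtColor(t['color'],cv2.COLOR_RGB2HSV);m=(((h[...,0]<6)|(h[...,0]>174))&(h[...,1]>170)&(h[...,2]>60));m[:,:285]=0;m[:205]=0;m[250:]=0;m[:,330:]=0
ys,xs=np.nonzero(m);print(len(xs),xs.min() if len(xs) else 0,ys.min(),ys.max())
b=[cv2.resize(q['color'][y:y+100,x:x+100],(400,400),interpolation=2) for q,y,x in((t,150,270),(sc,150,270))]
cv2.imwrite('pics/end.png',np.hstack(b)[:,:,::-1])
```

```text
24.9 [ 0.3102807  -0.11023502  0.2317216 ] [-1.15962838 -0.02046718  0.31517555]
50 [[[307.4, 229.4]], [[347.7, 187.5]]]
10 [[[306.2, 241.7]], [[354.5, 190.2]]]
4 [[[306.2, 242.3]], [[354.5, 191.4]]]
153 302 214 242
```

View pics/end.png

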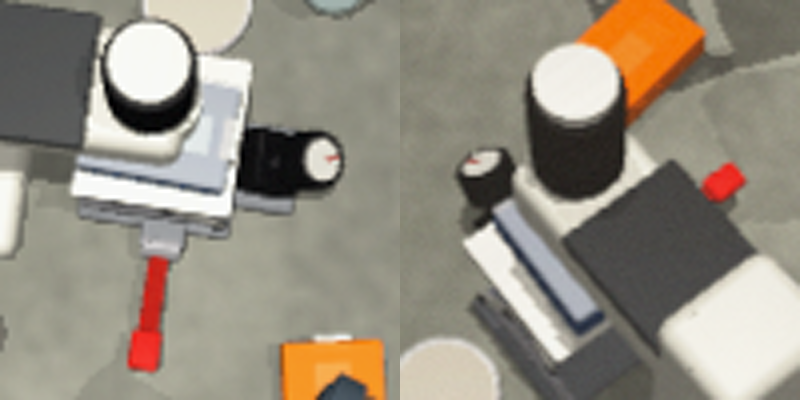

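Crops: the lever lies flat, its end at row 242 as predicted for 4 degrees. The case stands on the raised platform under the nose, the knob pointer is turned, and the bystanders in view have not moved. The lever met its stop and the robot is clear, so I'm handing in.

```bash
python3 -c "from cell import ctrl;print(ctrl.finish_job())"
```

```text
the job is handed in; nothing more can be done
None
```

I turned the knob about 2.76 rad until the case met the nose (about 1 mm pushed in, by torque). I then pressed the red lever to its stop and handed the job in at about 25 s with the robot clear; the result was not reported.

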